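# Turn the sample carousel's lid to the tall tube's compartment

### The arm

A 6-joint arm with a two-finger parallel gripper is mounted at the origin on the work surface. World frame = base frame: x ahead of the robot, y to its left, z up, the work surface at z = 0. Lengths are in m, angles in rad, forces in N, time in s.
With the tool pointing down it reaches from about 0.325 to 0.85 m from the base axis. Payload 4.4 kg.
Tool frame: the origin (TCP) lies where the fingers leave the gripper's body, on its centre line; the fingertips stand 97 mm ahead of it and the grasp point (between the pads) lies 78 mm ahead of it; z points along the fingers, y is the direction in which the jaws open and shut (so a half turn about z gives the same grasp; the last joint's range is limited). The gripper opens to 94 mm and grips with 3 to 60 N. Pads are 16 mm wide; open, the fingers measure 119 mm over their backs; the gripper's body (75 mm by 177 mm) begins 78 mm behind the grasp point.
Start: joints at [-1.429, 0.207, 1.542, -0, 1.393, -0.15], TCP at [0.165, -0.551, 0.303] pointing down, gripper open.
Joint ranges: [-2.73, 2.73], [-0.86, 2.22], [0.23, 2.46], [-1.11, 4.25], [0.08, 2.63], [-2.82, 2.82]. Speed limits (rad/s): [2.79, 2.79, 3.14, 3.14, 3.14, 3.14].

### API

Orientations are given as [roll, pitch, yaw] about the fixed x, y, z axes, in that order (R = Rz(yaw) Ry(pitch) Rx(roll)).
In Python, from workcell import ctrl, imaging gives the robot as it stands.
- The arm moves only by the tool jog_arm, never from a script. Its argument "steps" is a list of rows, each a list of 3 entries, a list of its own where there are three numbers: the shift along the tool's x, y, z normalised to -1 to 1, where 1 is 0.25 m, then the turn, a rotation vector about the tool's x, y, z normalised to -1 to 1, where 1 is pi/2 rad, then the closure, from 0 (fully open) to 1 (shut). A call has 1 to 20 rows; each row shifts and turns the pose as measured when the row begins, along the tool's axes as they then stand; what a row does not reach is not made up. A row lasts 1/8 s, in which the tool goes at most 62.5 mm and 10.7 degrees, less where a joint would pass 70% of its speed; a pose out of reach is approached as far as the arm can. A call with a number of a shift or a turn outside -1 to 1 is refused whole. A call with a gripper value outside its range is refused whole. The fingers move at their own pace and stop on an object; "newtons" is the grip in N (left out, the last holds). Time passes only in rows, so rows that do not move let the fingers close. It gives the time, the measured TCP pose, the force and the opening at its end, in the units of the state.
- ctrl.read_state(): the state, without advancing time (a new reading comes with each control period).
- imaging.get_image(name): name is "scene" or "top" or "wrist"; returns the picture (420x560x3 uint8, red, green, blue); there is no depth.
- imaging.get_calibration(name): a dict with "mtx" (3x3 intrinsics, pixels), "xyz" and "rotation" of the camera in the world; the wrist camera has in their place "tool_from_camera" (4x4, takes a point from camera to tool coordinates, whose origin is the TCP and whose axes are the flange's). Camera axes: x right, y up, looking along -z (the intrinsics and any distortion apply to the point x, -y, -z); pixel columns grow to the right and rows downward; lengths in m; the calibration is good to about 2 mm. A picture is of the moment at which its call begins: read the wrist's pose just before it. get_calibration takes no time and is no camera call.
- ctrl.hand_in(): hands the job in, once; it reports no verdict.
The state is a dict: "t": time; "joint_pos": joint angles; "joint_velocities": joint speeds; "effort": joint torques, N m; "ee_pos": TCP position; "ee_rot": TCP orientation; "wrist_force": force on the tool from outside, world axes, zero at the start; "ft_torque": the same for the moment, N m; "opening": finger opening in m.
Only numpy, scipy, OpenCV 4.12 (cv2) and the standard library are available. Lean on these libraries where they do the work, as an engineer would, in place of code of your own. Each camera call takes 0.05 s, during which the arm holds its last target.

### The job

Turn the slotted lid of the sample carousel by its grip bar until the lid's opening stands squarely over the compartment whose outside holder carries the tall tube, ready for loading. Then let go, and leave the tubes standing in their holders.

Things in the scene. Friction and masses are not known exactly. Their poses are not given: they have to be found in the camera images.
- lid: Dark grey round lid, 158 mm across, 6 mm thick, lying on a pale fixed drum (168 mm across) with six compartments, one every 60 degrees. Origin on its vertical turning axis at its underside, 60 mm above the bench; z up; x points from the axis through the middle of its opening, a notch in its edge 33 mm wide 52 mm out. Turns with light friction (0.06 N m); stays put. Needed: 42 to 78 degrees, the shorter way round.
- lid_grip (a point): Where to grip the lid: on its axis, 31 mm above its underside, axes as the lid's. Middle of a black upright bar across the lid's centre: 64 mm long along the lid's x, 14 mm thick along y, its top 11 mm above this point. Below it the lid's upper face is 25 mm down, a flat boss (44 mm across) round the bar's foot 22 mm down.
- tall_tube_mid (a point): Centre, half-way up, of the tall tube: 105 mm high, 19 mm thick, frosted, teal cap 26 mm wide; the only tall one on the carousel. It stands loose in one of six square pockets (26 mm high) outside the drum, 99 mm from the lid's axis, its foot 3 mm above the bench. The pocket lies straight outward from the middle of its compartment, the wanted one.
- short_tube_mid (a point): Centre, half-way up, of a short tube, 50 mm high, 15 mm thick, teal cap 16 mm wide, loose in the pocket of another compartment, 120 degrees round the drum from the tall one: not the wanted one. Two more short tubes like it are fixed in further pockets.
Mind the look-alikes: they are no part of the job. Leave any orange or red look-alike of the part that bears short_tube_mid alone.

How it is judged:
By the outcome, as a careful person would: the job done as asked, in the order asked, and still so for the second after the job is handed in, with the robot touching nothing.
It also fails if it takes over 29 s, if anything falls off the work surface, if the arm or the gripper's body presses on something with over 40 N, if the wrist force passes 120 N, or if a joint passes its speed limit or range.

## Working session

There is one attempt and no reset: what is moved stays moved. The work goes in short steps, Python scripts to look and compute and a tool call to move; the robot and the scene stay as the last step left them, time stands still between calls to the robot, and variables do not carry over. Pictures are saved under pics/ and viewed, and the job is handed in when it is done.

Besides the shell and the picture viewer there is one more tool, called after "Request:" as name(argument=value, ...) on one line, values as JSON. jog_arm: Moves the arm, as the interface text tells. Scaled input: -1 to 1 covers 0.25 m each way for a shift and pi/2 rad each way for a turn. Its arguments: {"type":"object","properties":{"steps":{"type":"array"},"newtons":{"type":"number"}},"required":["steps"]}

```bash
mkdir -p pics; python3 - <<'E'
from workcell import ctrl, imaging
import cv2
print(ctrl.read_state())
for n in ("scene","top"):
    cv2.imwrite(f"pics/{n}0.png",imaging.get_image(n)[:,:,::-1])
    print(imaging.get_calibration(n))
print(imaging.get_calibration("wrist"))
E
```

```text
{'t': 0.0, 'joint_pos': array([-1.42950467e+00,  2.07384236e-01,  1.54292599e+00, -1.47511476e-05,
        1.39349401e+00, -1.50482236e-01]), 'joint_velocities': array([-0.00020687, -0.00054993, -0.00017463,  0.00014039, -0.00164629,
        0.00128995]), 'effort': array([-8.26832074e-04, -3.70876157e+01, -2.81418836e+01,  6.94605033e-02,
        3.62802367e-02, -1.95866619e-04]), 'ee_pos': array([ 0.16531228, -0.55011626,  0.30152414]), 'ee_rot': array([-3.13940388e+00, -3.17199467e-04,  2.91776167e-01]), 'wrist_force': array([-0.41990041,  0.08039043, -0.26059511]), 'ft_torque': array([-0.01766066, -0.0055793 ,  0.02918048]), 'opening': 0.09377037066763198}
{'mtx': array([[470.74398359,   0.        , 274.30078506],
       [  0.        , 470.74398359, 208.82988626],
       [  0.        ,   0.        ,   1.        ]]), 'xyz': array([0.98880962, 0.06867437, 0.54723296]), 'rotation': array([0.72612099, 0.00235288, 1.59248766])}
{'mtx': array([[379.38341466,   0.        , 277.17954842],
       [  0.        , 379.38341466, 211.9866853 ],
       [  0.        ,   0.        ,   1.        ]]), 'xyz': array([0.488107  , 0.0417424 , 0.72615781]), 'rotation': array([ 0.10410307, -0.02676863, -1.5445098 ])}
{'mtx': array([[304.99276685,   0.        , 277.22166599],
       [  0.        , 304.99276685, 214.49974591],
       [  0.        ,   0.        ,   1.        ]]), 'tool_from_camera': array([[ 5.13759225e-04,  9.67278382e-01,  2.53716904e-01,
         7.27103162e-02],
       [ 9.99999796e-01, -4.00359330e-04, -4.98587968e-04,
        -1.21968943e-04],
       [-3.80695434e-04,  2.53717109e-01, -9.67278390e-01,
        -8.14768404e-02],
       [ 0.00000000e+00,  0.00000000e+00,  0.00000000e+00,
         1.00000000e+00]])}
```

View pics/scene0.png

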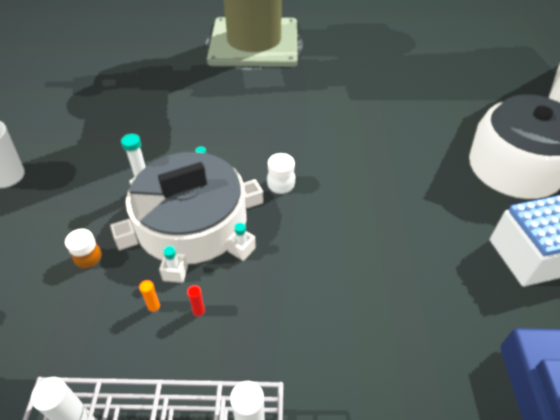

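View pics/top0.png

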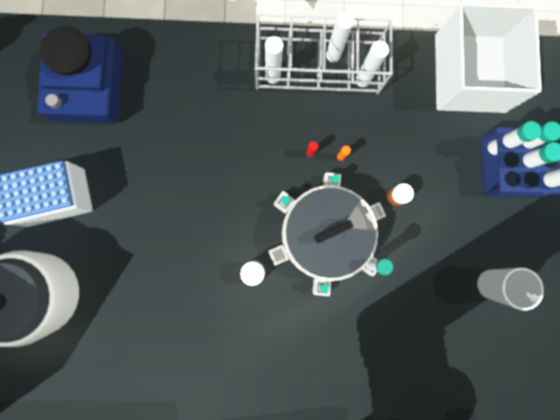

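The top view shows the carousel with its lid centred near (330,232) and the opening near (362,216). The tall tube's cap is at (385,267). Short tubes are at (284,201), (333,179) and (322,288). The look-alikes are red (312,149), orange (344,153), and a separate drum with a dark lid at the far left. Next I'll measure these points.

```bash
cat > h.py <<'E'
import numpy as np, cv2
from scipy.spatial.transform import Rotation as R
from workcell import ctrl, imaging
def cam(n):
    c=imaging.get_calibration(n); K=c["mtx"]
    if n=="wrist":
        s=ctrl.read_state(); T=np.eye(4);T[:3,:3]=R.from_euler("xyz",s["ee_rot"]).as_matrix();T[:3,3]=s["ee_pos"]
        T=T@c["tool_from_camera"]; return K,T[:3,:3],T[:3,3]
    return K,R.from_euler("xyz",c["rotation"]).as_matrix(),c["xyz"]
def unproj(C,u,v,z):
    K,Rm,p=C; d=np.linalg.inv(K)@[u,v,1]; d=Rm@(d*[1,-1,-1]); return p+d*(z-p[2])/d[2]
def proj(C,P):
    K,Rm,p=C; q=(np.atleast_2d(P)-p)@Rm*[1,-1,-1]; q=q@K.T; return q[:,:2]/q[:,2:]
E
python3 - <<'E'
from h import *
C=cam("top")
for n,u,v,z in [("lid c",331,232,.066),("notch",362,216,.066),("bar",334,231,.102),("tallcap",385,267,.108),("s1",284,201,.053),("s2",333,179,.053),("s3",322,288,.053),("p1",278,255,.026),("p2",378,211,.026)]:
    print(n,unproj(C,u,v,z).round(4))
im=cv2.imread("pics/top0.png")[160:310,240:420]
cv2.imwrite("pics/topc.png",cv2.resize(im,None,fx=4,fy=4,interpolation=cv2.INTER_CUBIC))
im=cv2.imread("pics/scene0.png")[120:330,60:300]
cv2.imwrite("pics/scc.png",cv2.resize(im,None,fx=2.8,fy=2.8,interpolation=cv2.INTER_CUBIC))
E
```

```text
lid c [ 0.5251 -0.0691  0.066 ]
notch [ 0.5548 -0.1235  0.066 ]
bar [ 0.5249 -0.068   0.102 ]
tallcap [ 0.4683 -0.1508  0.108 ]
s1 [0.579  0.0139 0.053 ]
s2 [ 0.6218 -0.0738  0.053 ]
s3 [ 0.4272 -0.0565  0.053 ]
p1 [0.4825 0.0213 0.026 ]
p2 [ 0.5691 -0.1636  0.026 ]
```

View pics/topc.png

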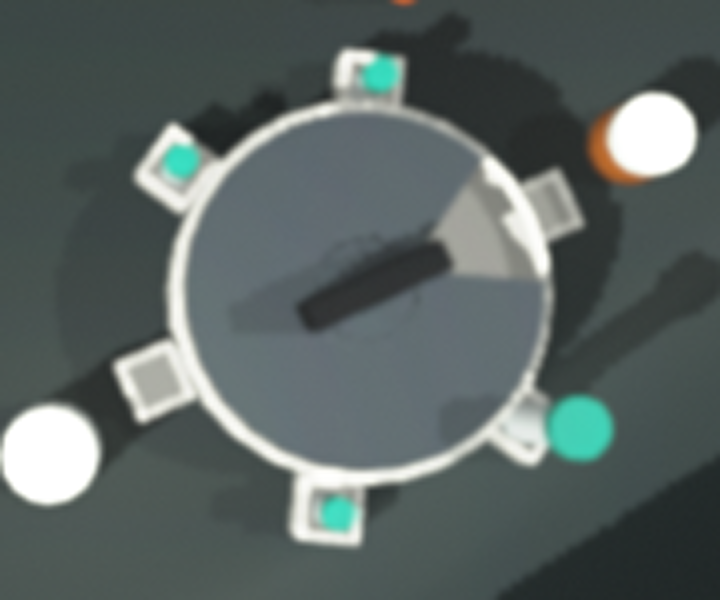

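View pics/scc.png

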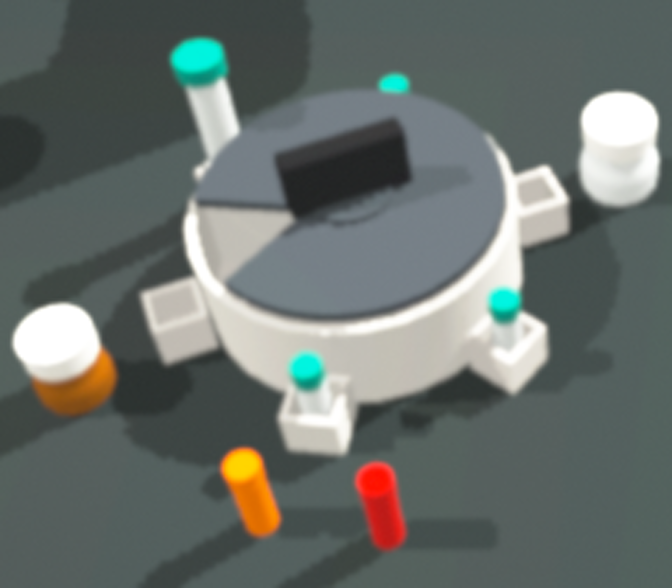

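The tall tube's pocket is at about -124°, next to the opening at about -62°, so the lid must turn about -61°. The tall tube's cap (385,267) is the only tall one, and the opening sits over the neighbouring empty pocket. I'll go above the lid for a precise wrist view.

```bash
cat >> h.py <<'E'
def plan(target,yaw,n):
    s=ctrl.read_state(); p=s["ee_pos"]; Rm=R.from_euler("xyz",s["ee_rot"]); Rt=R.from_euler("xyz",[np.pi,0,yaw])
    rv=(Rm.inv()*Rt).as_rotvec(); rows=[]
    step=(np.array(target)-p)/n
    for i in range(n):
        Ri=Rm*R.from_rotvec(rv*i/n)
        rows.append([ (Ri.inv().apply(step)/.25).round(3).tolist(), (rv/n/(np.pi/2)).round(4).tolist()])
    print("yaw",np.degrees(s["ee_rot"]).round(2),"p",p.round(4),"t",s["t"])
    for r in rows: print(r)
E
python3 -c "
from h import *
plan([.5,-.068,.32],np.radians(118),12)"
```

```text
yaw [-1.7988e+02 -2.0000e-02  1.6720e+01] p [ 0.1653 -0.5502  0.3016] t 0.1
[[0.153, -0.122, -0.006], [-0.0001, -0.0001, -0.0938]]
[[0.169, -0.098, -0.006], [-0.0001, -0.0001, -0.0938]]
[[0.182, -0.072, -0.006], [-0.0001, -0.0001, -0.0938]]
[[0.19, -0.045, -0.006], [-0.0001, -0.0001, -0.0938]]
[[0.195, -0.016, -0.006], [-0.0001, -0.0001, -0.0938]]
[[0.195, 0.013, -0.006], [-0.0001, -0.0001, -0.0938]]
[[0.191, 0.041, -0.006], [-0.0001, -0.0001, -0.0938]]
[[0.183, 0.069, -0.006], [-0.0001, -0.0001, -0.0938]]
[[0.171, 0.095, -0.006], [-0.0001, -0.0001, -0.0938]]
[[0.155, 0.119, -0.006], [-0.0001, -0.0001, -0.0938]]
[[0.136, 0.14, -0.006], [-0.0001, -0.0001, -0.0938]]
[[0.114, 0.159, -0.006], [-0.0001, -0.0001, -0.0938]]
```

Request:
jog_arm(steps=[[[0.153, -0.122, -0.006], [0, 0, -0.094], 0], [[0.169, -0.098, -0.006], [0, 0, -0.094], 0], [[0.182, -0.072, -0.006], [0, 0, -0.094], 0], [[0.19, -0.045, -0.006], [0, 0, -0.094], 0], [[0.195, -0.016, -0.006], [0, 0, -0.094], 0], [[0.195, 0.013, -0.006], [0, 0, -0.094], 0], [[0.191, 0.041, -0.006], [0, 0, -0.094], 0], [[0.183, 0.069, -0.006], [0, 0, -0.094], 0], [[0.171, 0.095, -0.006], [0, 0, -0.094], 0], [[0.155, 0.119, -0.006], [0, 0, -0.094], 0], [[0.136, 0.14, -0.006], [0, 0, -0.094], 0], [[0.114, 0.159, -0.006], [0, 0, -0.094], 0], [[0, 0, 0], [0, 0, 0], 0]])

```text
t: 1.72
ee_pos: [0.4936, -0.0427, 0.3166]
ee_rot: [3.14, -0.009, 2.12]
wrist_force: [-0.8, -0.1, 0.7]
opening: 0.0939
```

```bash
python3 - <<'E'
from h import *
C=cam("wrist"); im=imaging.get_image("wrist"); cv2.imwrite("pics/w1.png",im[:,:,::-1])
np.savez("w1.npz",K=C[0],R=C[1],p=C[2])
print(ctrl.read_state()["ee_pos"],ctrl.read_state()["ee_rot"])
E
```

```text
[ 0.49291677 -0.04390298  0.31639685] [-3.14159137 -0.00930154  2.11734518]
```

View pics/w1.png

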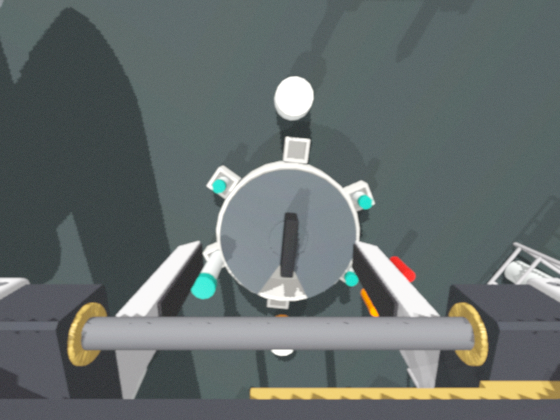

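The wrist view has the lid centred near (288,232), the bar running from (291,215) to (288,272), the opening at (280,285), and the tall tube's cap at (204,286). I'll fit positions using crops from all the views.

```bash
python3 - <<'E'
from h import *
im=cv2.imread("pics/w1.png")[140:315,190:390]
cv2.imwrite("pics/w1c.png",cv2.resize(im,None,fx=4,fy=3.4,interpolation=cv2.INTER_CUBIC) if 0 else cv2.resize(im,None,fx=3.4,fy=3.4,interpolation=cv2.INTER_CUBIC))
d=np.load("w1.npz");Cw=(d["K"],d["R"],d["p"]);Ct=cam("top");Cs=cam("scene")
def model(cx,cy,th,tt):
    c=np.array([cx,cy,0]);out=[]
    def pl(r,z): return c+np.stack([r[:,0],r[:,1],np.full(len(r),z)],1)
    a=np.linspace(0,2*np.pi,60); ci=np.stack([np.cos(a),np.sin(a)],1)
    rot=lambda p,t: np.array(p)@np.array([[np.cos(t),np.sin(t)],[-np.sin(t),np.cos(t)]])
    out.append((pl(ci*.079,.066),(0,0,255)))
    out.append((pl(rot([[-.032,-.007],[.032,-.007],[.032,.007],[-.032,.007],[-.032,-.007]],th),.102),(0,255,255)))
    out.append((pl(rot([[.03,0],[.079,0]],th),.066),(255,0,255)))
    for k in range(6):
        t=tt+k*np.pi/3
        out.append((pl(rot([[.099-.013,-.013],[.099+.013,-.013],[.099+.013,.013],[.099-.013,.013],[.099-.013,-.013]],t),.026),(0,255,0)))
    return out
for n,C,f,(x0,y0,x1,y1),s in [("w",Cw,"pics/w1.png",(190,140,390,315),3.4),("t",Ct,"pics/top0.png",(240,160,420,310),4),("s",Cs,"pics/scene0.png",(60,120,300,330),2.8)]:
    im=cv2.resize(cv2.imread(f)[y0:y1,x0:x1],None,fx=s,fy=s,interpolation=cv2.INTER_CUBIC)
    for P,col in model(.525,-.0685,np.radians(-62.5),np.radians(-124.5)):
        q=((proj(C,P)-[x0,y0]+.5)*s).astype(np.int32); cv2.polylines(im,[q],False,col,1)
    cv2.imwrite(f"pics/ov_{n}.png",im)
E
```

```text
(no output)
```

View pics/ov_w.png

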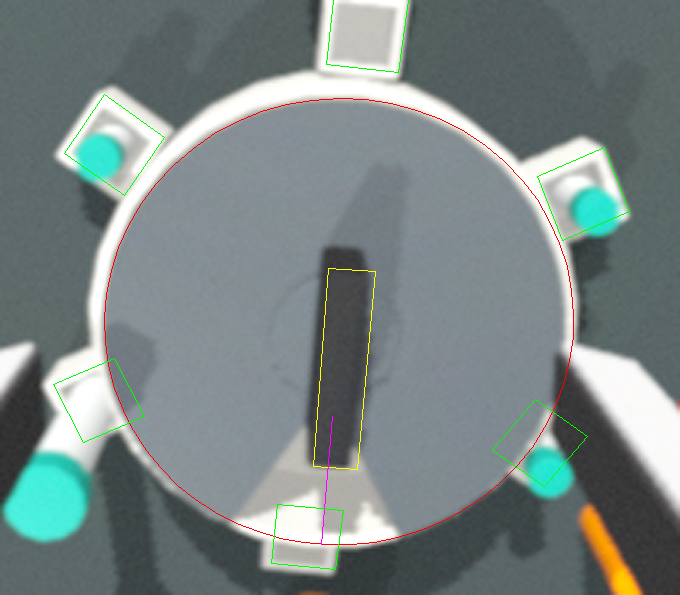

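View pics/ov_t.png

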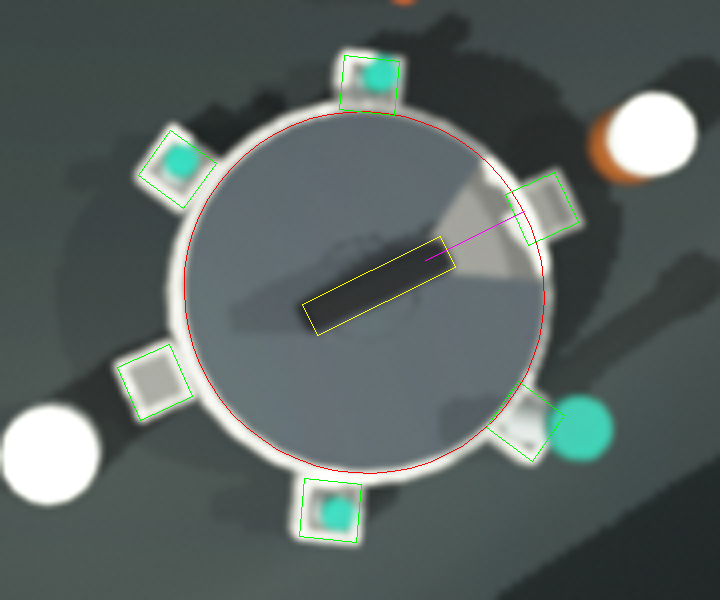

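View pics/ov_s.png

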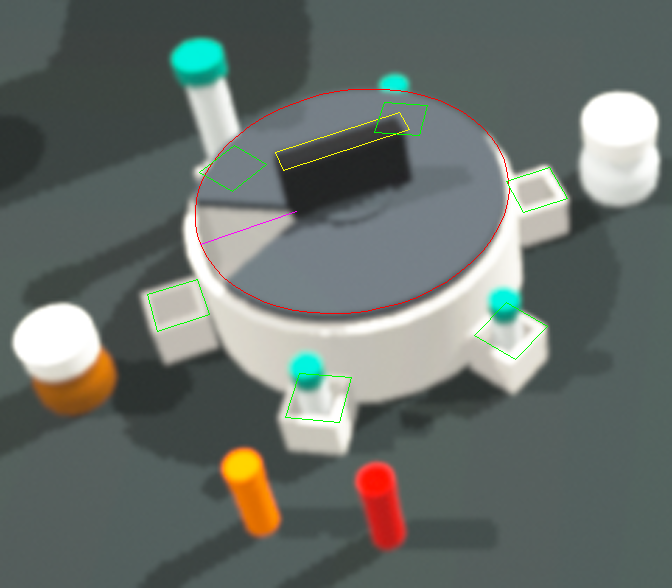

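The model overlay fits in all three views to about 2 mm and 1°: axis (0.5247, -0.069), bar at -62.5°, tall pocket at -124.5°. Now I'll work out the descent.

```bash
python3 -c "
from h import *
plan([.5247,-.069,.24],np.radians(117.5),3)"
```

```text
yaw [-180.     -0.53  121.31] p [ 0.4929 -0.0439  0.3164] t 1.775
[[-0.052, 0.019, 0.101], [-0.0001, -0.002, 0.0141]]
[[-0.051, 0.02, 0.102], [-0.0001, -0.002, 0.0141]]
[[-0.05, 0.021, 0.102], [-0.0001, -0.002, 0.0141]]
```

Request:
jog_arm(steps=[[[-0.052, 0.019, 0.101], [0, -0.002, 0.014], 0], [[-0.051, 0.02, 0.102], [0, -0.002, 0.014], 0], [[-0.05, 0.021, 0.102], [0, -0.002, 0.014], 0], [[0, 0, 0], [0, 0, 0], 0]])

```text
t: 2.28
ee_pos: [0.5227, -0.0745, 0.2376]
ee_rot: [-3.138, 0.001, 2.04]
wrist_force: [-0.6, 0.1, -0.2]
opening: 0.0939
```

```bash
python3 -c "
from h import *
plan([.5247,-.069,.172],np.radians(117.5),4)"
```

```text
yaw [-1.7981e+02  6.0000e-02  1.1689e+02] p [ 0.5227 -0.0745  0.2376] t 2.275
[[0.004, 0.004, 0.066], [-0.0005, 0.0002, -0.0017]]
[[0.004, 0.004, 0.066], [-0.0005, 0.0002, -0.0017]]
[[0.004, 0.004, 0.066], [-0.0005, 0.0002, -0.0017]]
[[0.004, 0.004, 0.066], [-0.0005, 0.0002, -0.0017]]
```

Request:
jog_arm(steps=[[[0.004, 0.004, 0.05], [0, 0, -0.002], 0], [[0.004, 0.004, 0.05], [0, 0, -0.002], 0], [[0.004, 0.004, 0.05], [0, 0, -0.002], 0], [[0.004, 0.004, 0.05], [0, 0, -0.002], 0], [[0, 0, 0], [0, 0, 0], 0], [[0, 0, 0], [0, 0, 0], 0]])

```text
t: 3.02
ee_pos: [0.524, -0.0695, 0.1866]
ee_rot: [-3.14, 0.003, 2.052]
wrist_force: [0.2, 0.2, -0.3]
opening: 0.094
```

```bash
python3 -c "
from h import *
plan([.5247,-.069,.172],np.radians(117.5),2)
C=cam('wrist'); cv2.imwrite('pics/w2.png',imaging.get_image('wrist')[:,:,::-1])
"
```

```text
yaw [-1.7991e+02  1.6000e-01  1.1759e+02] p [ 0.524  -0.0695  0.1866] t 3.025
[[0.0, 0.002, 0.029], [-0.0005, 0.0009, 0.0005]]
[[0.0, 0.002, 0.029], [-0.0005, 0.0009, 0.0005]]
```

View pics/w2.png

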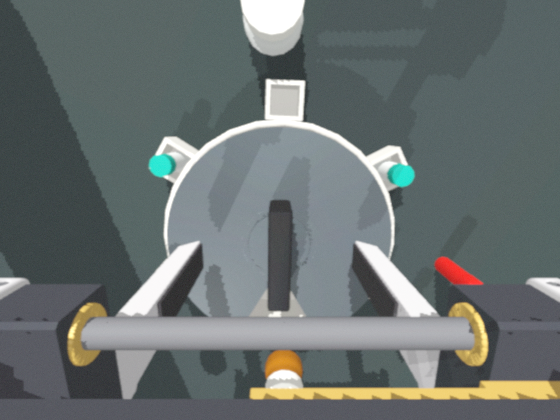

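The bar (x≈279 px) is midway between the fingers and parallel to the pads. I'll go down the last 14 mm and close.

Request:
jog_arm(steps=[[[0, 0.002, 0.029], [0, 0, 0], 0], [[0, 0.002, 0.028], [0, 0, 0], 0], [[0, 0, 0], [0, 0, 0], 0], [[0, 0, 0], [0, 0, 0], 1], [[0, 0, 0], [0, 0, 0], 1], [[0, 0, 0], [0, 0, 0], 1], [[0, 0, 0], [0, 0, 0], 1], [[0, 0, 0], [0, 0, 0], 1], [[0, 0, 0], [0, 0, 0], 1], [[0, 0, 0], [0, 0, 0], 1]], newtons=20)

```text
t: 4.32
ee_pos: [0.5258, -0.0694, 0.1726]
ee_rot: [3.141, 0.005, 2.052]
wrist_force: [-0.3, -0.7, -0.3]
opening: 0.027
```

Request:
jog_arm(steps=[[[0, 0, 0], [0, 0, 0], 1], [[0, 0, 0], [0, 0, 0], 1], [[0, 0, 0], [0, 0, 0], 1], [[0, 0, 0], [0, 0, 0], 1]], newtons=20)

```text
t: 4.82
ee_pos: [0.5253, -0.0696, 0.1726]
ee_rot: [-3.14, 0.005, 2.053]
wrist_force: [-1.1, 0.4, 0.4]
opening: 0.0138
```

```bash
python3 -c "
from h import *
s=ctrl.read_state();print(s['ee_pos'],np.degrees(s['ee_rot']),s['joint_pos'],s['ft_torque'])"
```

```text
[ 0.52528602 -0.06962328  0.17262262] [-179.93401835    0.25970703  117.60156193] [-0.29328809  0.25776405  1.7713037  -0.00451453  1.11017994 -0.77302164] [-0.15925005  0.01323279  0.07650598]
```

Gripped: the opening is 13.8 mm on the 14 mm bar. Now half of the turn.

Request:
jog_arm(steps=[[[0, 0, 0], [0, 0, 0.05], 1], [[0, 0, 0], [0, 0, 0.05], 1], [[0, 0, 0], [0, 0, 0.05], 1], [[0, 0, 0], [0, 0, 0.05], 1], [[0, 0, 0], [0, 0, 0.05], 1], [[0, 0, 0], [0, 0, 0.05], 1], [[0, 0, 0], [0, 0, 0], 1]], newtons=20)

```text
t: 5.7
ee_pos: [0.5253, -0.0696, 0.1726]
ee_rot: [3.141, 0.005, 1.568]
wrist_force: [-0.4, -0.7, 1.2]
opening: 0.0138
```

```bash
python3 -c "
from h import *
plan([.5253,-.0696,.1726],np.radians(55.5),7)"
```

```text
yaw [179.97   0.28  89.81] p [ 0.5253 -0.0696  0.1726] t 5.7
[[0.0, 0.0, 0.0], [0.0002, 0.0004, 0.0545]]
[[0.0, 0.0, 0.0], [0.0002, 0.0004, 0.0545]]
[[0.0, 0.0, 0.0], [0.0002, 0.0004, 0.0545]]
[[0.0, 0.0, 0.0], [0.0002, 0.0004, 0.0545]]
[[0.0, 0.0, 0.0], [0.0002, 0.0004, 0.0545]]
[[0.0, 0.0, 0.0], [0.0002, 0.0004, 0.0545]]
[[0.0, 0.0, 0.0], [0.0002, 0.0004, 0.0545]]
```

Request:
jog_arm(steps=[[[0, 0, 0], [0, 0, 0.055], 1], [[0, 0, 0], [0, 0, 0.055], 1], [[0, 0, 0], [0, 0, 0.055], 1], [[0, 0, 0], [0, 0, 0.055], 1], [[0, 0, 0], [0, 0, 0.055], 1], [[0, 0, 0], [0, 0, 0.055], 1], [[0, 0, 0], [0, 0, 0.055], 1], [[0, 0, 0], [0, 0, 0], 1], [[0, 0, 0], [0, 0, 0], 1]], newtons=20)

```text
t: 6.82
ee_pos: [0.5253, -0.0696, 0.1726]
ee_rot: [3.139, 0.004, 0.958]
wrist_force: [-0.8, -0.3, 1.5]
opening: 0.0135
```

```bash
python3 -c "
from h import *
plan([.5253,-.0696,.1726],np.radians(55.5),1)
cv2.imwrite('pics/top2.png',imaging.get_image('top')[:,:,::-1])
cv2.imwrite('pics/sc2.png',imaging.get_image('scene')[:,:,::-1])
"
```

```text
yaw [179.88   0.23  54.87] p [ 0.5253 -0.0696  0.1726] t 6.825
[[0.0, 0.0, 0.0], [0.0014, 0.0025, -0.007]]
```

View pics/sc2.png

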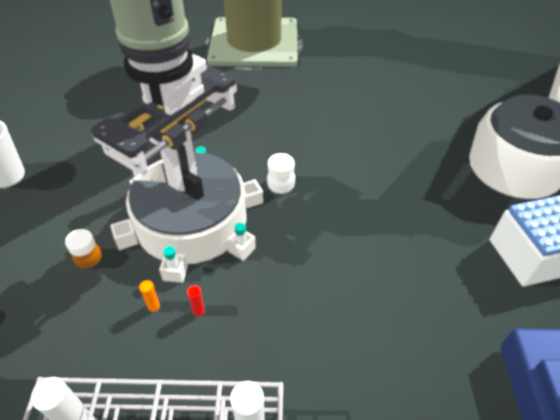

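The lid has turned with the arm (yaw 54.9°, so the lid is at about -125.1°). Now I'll release, rise, and check from a clear viewpoint.

Request:
jog_arm(steps=[[[0, 0, 0], [0, 0, 0], 0], [[0, 0, 0], [0, 0, 0], 0], [[0, 0, 0], [0, 0, 0], 0], [[0, 0, 0], [0, 0, 0], 0], [[0, 0, 0], [0, 0, 0], 0], [[0, 0, 0], [0, 0, 0], 0], [[0, 0, 0], [0, 0, 0], 0], [[0, 0, 0], [0, 0, 0], 0], [[0, 0, -0.06], [0, 0, 0], 0], [[0, 0, -0.1], [0, 0, 0], 0], [[0, 0, -0.1], [0, 0, 0], 0], [[0, 0, -0.1], [0, 0, 0], 0], [[0, 0, -0.1], [0, 0, 0], 0], [[0, 0, -0.1], [0, 0, 0], 0], [[0, 0, 0], [0, 0, 0], 0], [[0, 0, 0], [0, 0, 0], 0]])

```text
t: 8.93
ee_pos: [0.5258, -0.0687, 0.3233]
ee_rot: [3.133, 0.001, 0.959]
wrist_force: [-0.2, 0.2, 0.1]
opening: 0.094
```

```bash
python3 - <<'E'
from h import *
C=cam("wrist"); im=imaging.get_image("wrist"); cv2.imwrite("pics/w3.png",im[:,:,::-1])
np.savez("w3.npz",K=C[0],R=C[1],p=C[2])
cv2.imwrite('pics/top3.png',imaging.get_image('top')[:,:,::-1])
s=ctrl.read_state();print(s["ee_pos"],np.degrees(s["ee_rot"]),s["joint_pos"])
E
```

```text
[ 0.52586151 -0.06870569  0.32293357] [1.79515113e+02 5.50221986e-02 5.49332294e+01] [-0.29150972  0.09196131  1.62990845 -0.00362327  1.41199456  0.32107597]
```

View pics/w3.png

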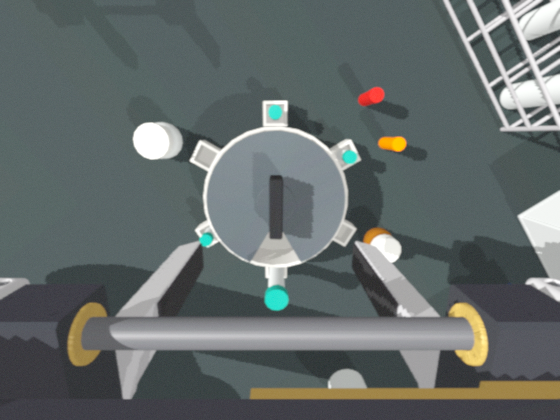

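View pics/top3.png

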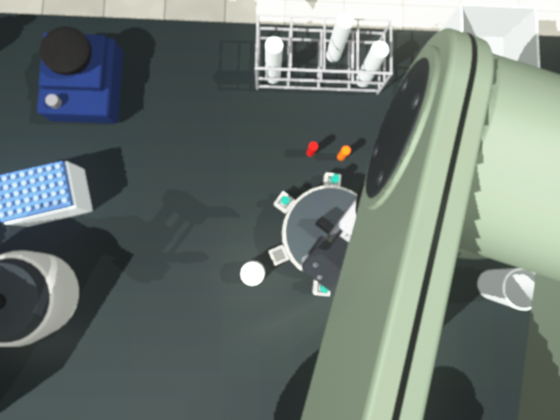

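The wrist view has the opening at (275,250) facing straight at the tall tube, whose cap is at (276,298). All the tubes are standing. I'll check the angle in a close crop.

```bash
python3 - <<'E'
from h import *
im=cv2.imread("pics/w3.png")[90:290,185:365]
cv2.imwrite("pics/w3c.png",cv2.resize(im,None,fx=3,fy=3,interpolation=cv2.INTER_CUBIC))
im=cv2.imread("pics/w3.png")[205:315,210:340]
cv2.imwrite("pics/w3d.png",cv2.resize(im,None,fx=5.4,fy=5.4,interpolation=cv2.INTER_CUBIC))
E
```

```text
(no output)
```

View pics/w3c.png

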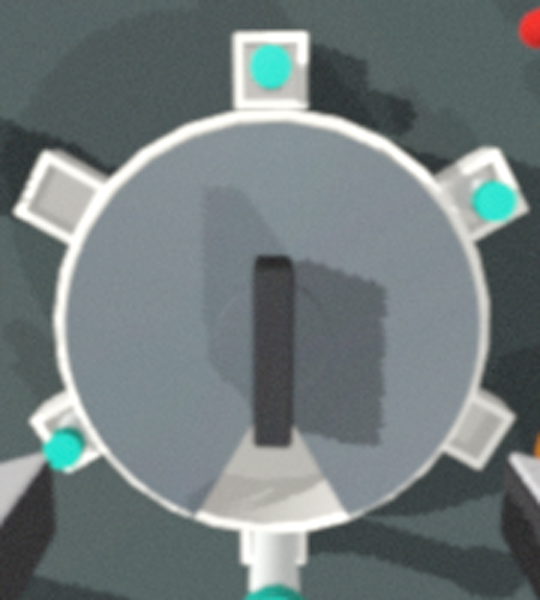

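View pics/w3d.png

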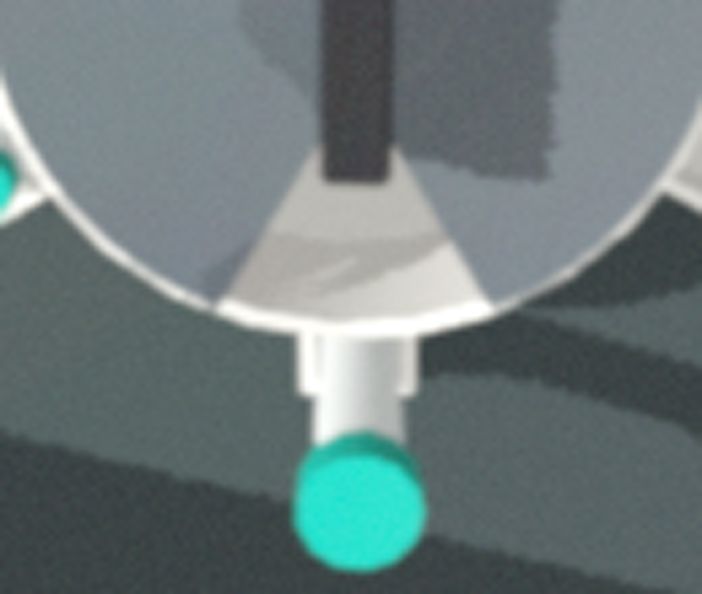

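The pocket's centre is at x≈276.2 px and the opening's centre at x≈275.7 px. That is a difference of about 0.5°, with the gripper clear, so I'm handing in.

```bash
python3 -c "
from workcell import ctrl
print(ctrl.hand_in(), ctrl.read_state()['t'])"
```

```text
the job is handed in; nothing more can be done
the job is handed in; nothing more can be done
```

I gripped the lid's bar with 20 N, turned the lid about 62.7° clockwise seen from above (the shorter way), then let go and raised the gripper about 150 mm. I handed the job in at about 9 s of the 29 s allowed.

**Alignment:** the last wrist picture shows the opening lined up with the tall tube's pocket to about 0.5°. The tool's own angle at release put the lid at about -125.1°, against my estimate of -124.5° for the pocket, which agrees.

**Tubes:** that picture shows the tall tube and all three short ones standing in their pockets, with the orange and red look-alikes still upright. Wrist force in the readings after each move stayed under 2 N.

**Disagreements:** in the first wrist view the top of the bar sat 2–3 mm off my model, within what the calibration allows. The arm hid half the lid in the final top view, so the final check rests on the wrist camera and the arm's pose.

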